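# Fill the preserving jar with plums and hang up the cup

### The arm

A 6-joint arm with a two-finger parallel gripper is mounted at the origin on the work surface. World frame = base frame: x ahead of the robot, y to its left, z up, the work surface at z = 0. Lengths are in mm, angles in rad, forces in N, time in s.
With the tool pointing down it reaches from about 350 to 875 mm from the base axis. Payload 4.2 kg.
Tool frame: the origin (TCP) lies on the mounting face of the last link; the fingertips stand 173 mm ahead of it and the grasp point (between the pads) lies grip_point_offset ahead of it (grip_point_offset is the distance from the TCP to the grasp point, in mm); z points along the fingers, y is the line along which they close (so a half turn about z gives the same grasp; the last joint's range is limited). The gripper opens to 85 mm and grips with 20 to 120 N. Pads are 22 mm wide; open, the fingers measure 114 mm over their backs; the gripper's body (76 mm by 85 mm) begins 54 mm behind the grasp point. The pads swing forward as they close: fully open they stand 13 mm farther back than shut.
Start: joints at [-1.008, 0.385, 0.008, 0, -1.194, -0.259], TCP at [186.984, -596.353, 404.712] pointing down, gripper open.
Joint ranges: [-3.14, 3.14], [-1.21, 2.06], [-1.07, 1.41], [-3.16, 2.05], [-2.99, -0.16], [-3.1, 3.1]. Speed limits (rad/s): [2.79, 2.79, 3.14, 3.14, 3.14, 3.14].

### API

Orientations are given as a unit quaternion [x, y, z, w].
In Python, from bench import read_state, get_image, job_done, recognise, place_of, grip_point_offset gives the robot as it stands. The module is installed in compiled form; this text tells all that it offers.
- The arm moves only by the tool carry_out, never from a script. Its arguments are lists of equal length, an entry for each row: "slide": the shift along the tool's x, y, z in m, a list of three; "roll": the turn about the tool's z in degrees; "claw": the finger opening in m, from 0 to 0.0854. A call has 1 to 8 rows; each row is the pose to reach, as a shift and turn from the pose commanded when the call began, along the tool's axes at that moment; what a row does not reach only later rows make up. A row lasts 1/8 s, in which the tool goes at most 62.5 mm and 10.7 degrees, less where a joint would pass 70% of its speed; a pose out of reach is approached as far as the arm can. A call with a gripper value outside its range is refused whole. The fingers move at their own pace and stop on an object; the grip force is fixed at half the most. Time passes only in rows, so rows that repeat a pose let the fingers close. It gives the time, the measured TCP pose, the force, the opening and the grip force at its end, in the units of the state.
- read_state(): the state, without advancing time (a new reading comes with each control period).
- get_image(name): name is "scene" or "top" or "wrist"; returns a dict with "img" (480x640x3 uint8, red, green, blue), "z_map" (480x640 float32, mm along the optical axis (not along the pixel's ray), 0 where there is no reading), "mtx" (3x3 intrinsics, pixels), "world_from_camera" (4x4, takes a point from camera to world coordinates); the wrist camera has in their place "T_tool_cam" (4x4, takes a point from camera to tool coordinates, whose origin is the TCP and whose axes are the flange's). Camera axes: x right, y up, looking along -z (the intrinsics and any distortion apply to the point x, -y, -z); pixel columns grow to the right and rows downward; lengths in mm; the calibration is good to about 2 mm. A picture is of the moment at which its call begins: read the wrist's pose just before it.
- job_done(): hands the job in; it is judged then, once.
Trained networks look in a picture, given as the dict that the camera call returned (one of the last four; its "shot" number tells which), for a name from the list of things; names that differ only in an ending like _2 or _b are one class to them, and where a whole thing is asked for, a point or a joint stands for the part that bears it (a point fixed in the world has none). Each returns a list of dicts, best first, with "conf" (0 to 1); they miss things now and then, are a little off and sometimes report something else, mostly with a low value. They report only what shows in the picture. A call takes as long as a camera call. They do not tell look-alikes from the thing itself.
- recognise(picture, thing): "at" ([column, row] in pixels, amid what is visible of it).
- place_of(picture, thing): "at" ([column, row] in pixels: a listed point, or the origin of a listed thing).
The state is a dict: "clock": time; "joints": joint angles; "joint_vel": joint speeds; "joint_efforts": joint torques, N m; "position": TCP position; "ee_rot": TCP orientation; "contact_force": force on the tool from outside, world axes, zero at the start; "wrist_torque": the same for the moment, N m; "gripper_width": finger opening in mm; "grasp_force": force on a finger pad.
Only numpy, scipy, OpenCV 4.12 (cv2) and the standard library are available. Lean on these libraries where they do the work, as an engineer would, in place of code of your own. Each camera call takes 0.05 s, during which the arm holds its last target. There are 200 camera calls.

### The job

Pour all six plums from the steel cup into the open green glass jar, then hang the empty cup by its hook over the upper bar of the drying rack, beside the funnel, and let go. Keep the open jar standing, and do not shift the closed jars, the loose lid or the spoon.

Things in the scene. Friction and masses are not known exactly. Their poses are not given: they have to be found in the camera images.
- cup: Steel cup with the plums: outside 54 mm wide at foot, 72 at rim, 78 tall, wall 2.5, 0.12 kg. Origin: centre of underside, z up, x to its black hook: a strap 16 mm wide (y) that leaves the wall level (z 52 to 56 mm) and turns down at its end as a leg (x 57 to 61, z 22 to 56 mm). The gap between wall (33 mm from the axis at z = 52) and leg is open below and about 24 mm wide.
- cup_rim (a point): Centre of the cup's mouth, in the rim plane, 78 mm above its origin.
- cup_hook (a point): Middle of the gap right under the hook's level strap, at (45, 0, 52) mm in the cup frame; the bar goes here, its top touching the strap.
- jar: Open, empty, green-tinted glass preserving jar with an orange band round its neck; straight, 94 mm outside, 86 mm inside diameter, 120 mm tall, floor 6 mm, 0.42 kg, loose. Origin: centre of its underside, z up.
- jar_rim (a point): Centre of the jar's mouth, 120 mm above its origin.
- rack: Fixed rack: wooden foot (x 0 to 70 mm, 10 high), two bars along y, 10 mm thick, ends at y = -170, 170. Upper bar's axis: x 0, z 150 mm; lower bar's: x -10, z 115 (steadies a hung cup). Posts 40 mm behind the bar ends. Origin: on the table under the upper bar's middle; front is -x. The cup hangs in front (-x), hook pointing to +x over the upper bar.
- rack_bar (a point): Middle of the upper bar, on its axis, 150 mm above the table; axes as the rack's.
- funnel: Blue plastic funnel, fixed on the rack, hanging in front of the bars; its place along the bar varies. Axes as the rack's; origin on the table below the upper bar at the funnel's middle. It takes up 35 mm either side in y, from x = -60 to 12 mm, z 75 to 160 mm.
- jar_green: Filled, closed jar with green lid, 72 mm diameter, 115 mm tall, loose; origin under its centre. To be left alone.
- jar_red: Filled, closed jar with red lid, same size as the green-lidded one; origin under its centre. To be left alone.
- jar_gold: Filled, closed jar with gold lid, same size; origin under its centre. To be left alone.
- jar_white: Filled, closed jar with white lid, same size; origin under its centre. To be left alone.
- lid: Loose yellow jar lid lying flat, 82 mm diameter, 13 mm thick; origin under its centre. To be left alone.
- spoon: Wooden spoon lying on the table, about 220 mm long along its x; origin near its middle. To be left alone.
- plum0_center (a point): Centre of orange cherry plum 1 of 6, a firm ball of 25 mm diameter, 11 g; all start in the cup.
- plum1_center (a point): Centre of orange cherry plum 2 of 6, a firm ball of 25 mm diameter, 11 g; all start in the cup.
- plum2_center (a point): Centre of orange cherry plum 3 of 6, a firm ball of 25 mm diameter, 11 g; all start in the cup.
- plum3_center (a point): Centre of orange cherry plum 4 of 6, a firm ball of 25 mm diameter, 11 g; all start in the cup.
- plum4_center (a point): Centre of orange cherry plum 5 of 6, a firm ball of 25 mm diameter, 11 g; all start in the cup.
- plum5_center (a point): Centre of orange cherry plum 6 of 6, a firm ball of 25 mm diameter, 11 g; all start in the cup.
Things that resemble listed ones, but are neither listed nor needed, are in the scene too. What is shaped like the cup but pink is not meant. What is shaped like the jar but pink is not meant.

How it is judged (in metres and radians):
On the way, in this order (a step that is already met when the one before it is completed fails the run):
1. the lifted cup is tipped well over, its mouth above the jar (angle between cup's own z axis and vertical above 0.9 rad and height (world z) of cup_rim above 0.12 m and horizontal distance between cup_rim and jar below 0.12 m), for 0.05 s.
2. all six plums lie in the jar (horizontal distance between each of plum0_center, plum1_center, plum2_center, plum3_center, plum4_center, plum5_center and jar below 0.045 m and z of each of plum0_center, plum1_center, plum2_center, plum3_center, plum4_center, plum5_center in the frame of jar below 0.115 m), for 0.2 s.
3. the cup hangs by its hook over the upper bar (x of cup_hook in the frame of rack between -0.018 and 0.016 m and z of cup_hook in the frame of rack between 0.149 and 0.166 m and y of cup_hook in the frame of rack between -0.17 and 0.17 m and angle between cup's own z axis and vertical below 0.5 rad and angle between the x axis of cup and the x axis of rack, either way round below 0.6 rad and contact force between cup and rack above 0.2 N), for 0.2 s.
At the end, for the whole second after the job is handed in: All six plums are in the jar below its rim; the jar stands upright on the table (within 0.1 rad); the cup hangs at rest on the rack, the upper bar in its hook (strap resting on the bar), pointing to the rack's back within 0.6 rad, mouth up within 0.5 rad (all of step 2 and all of step 3 and angle between jar's own z axis and vertical below 0.1 rad and height (world z) of jar below 0.006 m and linear speed of each of cup, jar below 0.03 m/s); the robot touches nothing.
It fails at once if the open jar is knocked over (tilted beyond 0.5 rad) (angle between jar's own z axis and vertical above 0.5 rad).
It fails at once if a closed jar, the lid or the spoon is shifted by more than 25 mm (distance of any of jar_green, jar_red, jar_gold, jar_white, lid, spoon from where it was at the start of the episode above 0.025 m).
It also fails if it takes over 58 s, if anything falls off the work surface, if the arm or the gripper's body presses on something with over 40 N, if the wrist force passes 120 N, or if a joint passes its speed limit or range.

## Working session

There is one attempt and no reset: what is moved stays moved. The work goes in short steps, Python scripts to look and compute and a tool call to move; the robot and the scene stay as the last step left them, time stands still between calls to the robot, and variables do not carry over. Pictures are saved under pics/ and viewed, at most 10 in all, crops included, and the job is handed in when it is done.

Besides the shell and the picture viewer there is one more tool, called after "Call:" in YAML: its name, and indented under it one key for each argument. carry_out: Moves the arm, as the interface text tells. Its arguments: {"type":"object","properties":{"slide":{"type":"array"},"roll":{"type":"array"},"claw":{"type":"array"}},"required":["slide","roll","claw"]}

```bash
mkdir -p pics; cat > h.py <<'E'
import numpy as np, cv2
from bench import *
from scipy.spatial.transform import Rotation as R
def save(p,n): cv2.imwrite('pics/'+n,p['img'][:,:,::-1])
def T(p,s=None):
    if 'world_from_camera' in p: return np.array(p['world_from_camera'])
    M=np.eye(4);M[:3,:3]=R.from_quat(s['ee_rot']).as_matrix();M[:3,3]=s['position'];return M@np.array(p['T_tool_cam'])
def ray(p,uv,s=None):
    K=np.array(p['mtx']);d=np.array([(uv[0]-K[0,2])/K[0,0],-(uv[1]-K[1,2])/K[1,1],-1.]);M=T(p,s);return M[:3,3],M[:3,:3]@d
def depth(p,uv,s=None):
    u,v=int(round(uv[0])),int(round(uv[1]));w=p['z_map'][max(0,v-1):v+2,max(0,u-1):u+2];w=w[w>0]
    if not len(w):return None
    o,d=ray(p,uv,s);return o+d*np.median(w)
def atz(p,uv,z,s=None):
    o,d=ray(p,uv,s);return o+d*(z-o[2])/d[2]
def tri(rs):
    A=np.zeros((3,3));b=np.zeros(3)
    for o,d in rs:
        d=d/np.linalg.norm(d);P=np.eye(3)-np.outer(d,d);A+=P;b+=P@o
    x=np.linalg.solve(A,b);return x,[np.linalg.norm(np.cross(x-o,d/np.linalg.norm(d))) for o,d in rs]
np.set_printoptions(precision=1,suppress=True)
E
cat > a.py <<'E'
from h import *
print(grip_point_offset() if callable(grip_point_offset) else grip_point_offset, read_state())
for n in ['scene','top']:
    p=get_image(n);save(p,n+'1.png');print(n,p['mtx'],T(p), p.keys())
    for t in ['cup','cup_rim','cup_hook','jar','jar_rim','rack','rack_bar','funnel','jar_green','jar_red','jar_gold','jar_white','lid','spoon','plum0_center']:
        for r in place_of(p,t)[:6]:
            if r['conf']>.3: print(t,np.array(r['at']),round(r['conf'],2),depth(p,r['at']))
E
python3 a.py
```

```text
154.70000000000002 {'clock': 0.0, 'joints': array([-1. ,  0.4,  0. , -0. , -1.2, -0.3]), 'joint_vel': array([ 0., -0., -0.,  0.,  0.,  0.]), 'joint_efforts': array([ -0. , -39.2,  18.8,   4.2,  -0. ,   0. ]), 'position': array([ 187. , -596.2,  403.6]), 'ee_rot': array([-0.2,  1. ,  0. , -0. ]), 'contact_force': array([-0.2, -0.4,  1.3]), 'wrist_torque': array([0., 0., 0.]), 'grasp_force': 0.0, 'gripper_width': 85.27682514061122}
scene [[464.5   0.  314.9]
 [  0.  464.5 239.8]
 [  0.    0.    1. ]] [[   0.7   -0.5    0.5  965.7]
 [   0.7    0.5   -0.5 -493.1]
 [   0.     0.7    0.7  777.9]
 [   0.     0.     0.     1. ]] dict_keys(['img', 'z_map', 'mtx', 'world_from_camera', 'shot'])
cup [316.2 201. ] 0.79 [380.5 176.7  32.1]
cup [375.7 222.7] 0.64 [540.5 207.3  35.4]
cup_rim [379.  197.6] 0.76 [508.9 259.8  62.1]
cup_rim [318.5 179.2] 0.68 [344.6 226.4  53.3]
cup_hook [397.6 211. ] 0.91 [537.4 310.3   2.8]
cup_hook [329.8 194.4] 0.77 [406.  198.2  53.9]
jar [243.6 340.2] 0.73 [ 560.7 -226.7   58.7]
jar [174.1 314.4] 0.63 [ 410.4 -271.4   46. ]
jar [396.7 212. ] 0.37 [567.7 249.9  56
[... 1304 characters left out ...]
m [446.2 316.3] 0.85 [ 377.9 -283.1    3.7]
jar_rim [415.3 238.6] 0.68 [ 546.3 -221.7    5. ]
rack [301.9 182.5] 0.65 [674.6  30.4  -1.6]
rack [195.3 220.6] 0.39 [569.4 251.7  54.7]
rack_bar [299.5 157.3] 0.66 [675.5  30.1 154.1]
funnel [325.7 177.5] 0.67 [641.1 -21.9 134.8]
jar_green [161.1 189.5] 0.88 [628.2 319.7  83.2]
jar_red [305.8 271.3] 0.62 [455.9  15.  113.8]
jar_gold [508.8 299. ] 0.55 [ 408.6 -387.5   88.7]
jar_white [149.7 291.7] 0.96 [417.  330.4  70.8]
lid [330.8 226.2] 0.79 [570.6 -35.4  11.9]
lid [194.8 238.6] 0.61 [531.  250.9  52.8]
lid [197.9 245.6] 0.55 [519.4 247.7  35.7]
spoon [470.9 200.8] 0.93 [ 635.  -349.5    1.9]
plum0_center [202.1 237.9] 0.59 [536.3 239.9  35.2]
```

View pics/scene1.png

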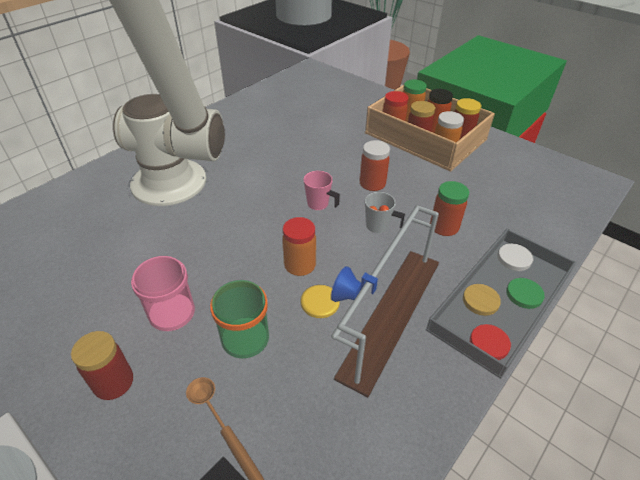

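View pics/top1.png

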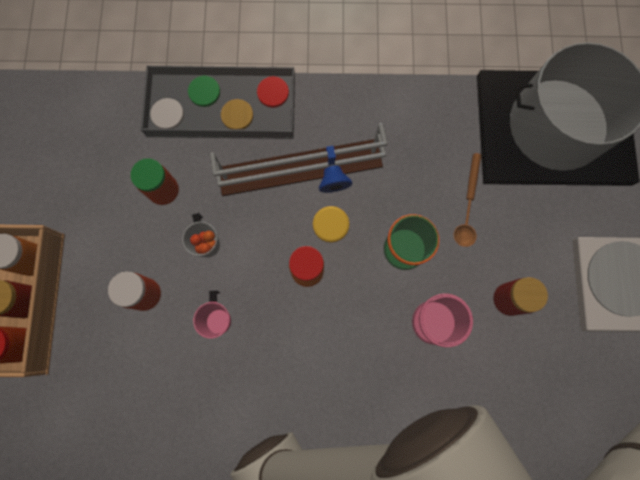

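The steel cup with plums is at scene (379,212) / top (201,238). The pink cup at scene (318,190) is a look-alike. The green jar with the orange band is at scene (240,318) / top (412,240), and the pink one at scene (163,292) is a look-alike. The tool only points down, so I'll have to tip the cup by tumbling it over the fixed bar, with the jar moved beside it. Next I'll measure precisely.

```bash
cat > b.py <<'E'
from h import *
P={n:get_image(n) for n in ['scene','top']}
def best(n,t,near):
    r=[np.array(x['at']) for x in place_of(P[n],t)]
    r=[x for x in r if np.linalg.norm(x-near)<30]; return r[0] if r else None
for t,a,b in [('cup',(377,222),(205,246)),('cup_rim',(379,198),(199,237)),('cup_hook',(398,211),(197,221)),('jar',(243,340),(402,250)),('jar_rim',(238,299),(415,239)),('rack_bar',(382,264),(300,157)),('funnel',(350,300),(325,180))]:
    u,v=best('scene',t,a),best('top',t,b)
    if u is not None and v is not None: print(t,*tri([ray(P['scene'],u),ray(P['top'],v)]))
    else: print(t,u,v)
for n in P:
    p=P[n];K=p['mtx'];z=p['z_map'];vv,uu=np.mgrid[:480,:640]
    C=np.stack([(uu-K[0,2])/K[0,0]*z,-(vv-K[1,2])/K[1,1]*z,-z,np.ones_like(z)],-1)@T(p).T
    X=C[...,:3];hsv=cv2.cvtColor(p['img'],cv2.COLOR_RGB2HSV)
    m=(z>0)&(X[...,2]>140)&(X[...,2]<165)&(X[...,0]>600)&(X[...,0]<760)&(abs(X[...,1]-20)<200)&(hsv[...,1]<60)
    q=X[m];c=cv2.fitLine(q[:,:2].astype(np.float32),cv2.DIST_HUBER,0,.1,.1).ravel()
    pr=(q[:,:2]-c[2:])@c[:2];print(n,'bar',c,len(q),'ends',c[2:]+c[:2]*np.percentile(pr,1),c[2:]+c[:2]*np.percentile(pr,99),'z',np.percentile(q[:,2],[5,50,95]))
    m=(z>0)&(hsv[...,0]>100)&(hsv[...,0]<130)&(hsv[...,1]>150)&(X[...,0]>580)&(X[...,0]<740)&(abs(X[...,1])<100)&(X[...,2]>60)
    q=X[m];print(n,'funnel',len(q),q.min(0),q.max(0),np.median(q,0))
    # jar orange band pixels: ellipse centre ; cup rim
    b=(slice(270,360),slice(200,280)) if n=='scene' else (slice(200,275),slice(375,450))
    hh=hsv[b];m=(hh[...,0]<20)&(hh[...,1]>150)&(hh[...,2]>100);yy,xx=np.nonzero(m)
    e=cv2.fitEllipse(np.stack([xx+b[1].start,yy+b[0].start],1).astype(np.float32));print(n,'band ell',e)
    Z=X[b][m];print(' band depth z',np.percentile(Z[:,2],[5,50,95]),'x',np.percentile(Z[:,0],[2,98]),'y',np.percentile(Z[:,1],[2,98]))
    # cup points
    m=(z>0)&(np.hypot(X[...,0]-530,X[...,1]-243)<80)&(X[...,2]>70)&(X[...,2]<90)
    q=X[m];print(n,'cup rim pts',len(q),q.min(0) if len(q) else '',q.max(0) if len(q) else '')
    m=(z>0)&(np.hypot(X[...,0]-540,X[...,1]-243)<75)&(X[...,2]>40)&(X[...,2]<64)&(hsv[...,2]<45)
    q=X[m];print(n,'hook',len(q),q.mean(0) if len(q) else '')
s=P['top']['img'][190:290,150:250];r=P['scene']['img'][170:250,340:440]
cv2.imwrite('pics/crop1.png',np.hstack([cv2.resize(s,(400,400),interpolation=2),cv2.resize(r,(400,400),interpolation=2)])[:,:,::-1])
E
python3 b.py
```

```text
cup [530.3 230.2   6.1] [np.float64(2.601428221606736), np.float64(2.6014282216067226)]
cup_rim [526.1 235.2  78.5] [np.float64(2.883446533378816), np.float64(2.883446533378778)]
cup_hook [574.4 252.3  51.8] [np.float64(1.8649491009128332), np.float64(1.8649491009130392)]
jar [ 522.7 -195.3   -6.5] [np.float64(3.7535217367480422), np.float64(3.7535217367481426)]
jar_rim [ 521.8 -196.6  122.5] [np.float64(2.533791962445397), np.float64(2.53379196244537)]
rack_bar [678.1  28.6 147.4] [np.float64(1.6305459926737254), np.float64(1.6305459926736394)]
funnel None [330.7 177.1]
scene bar [  0.2  -1.  682.5   5.1] 1052 ends [643.9 194.5] [ 713.  -144.1] z [148.3 153.9 156.3]
scene funnel 310 [630.2 -71.6 108.9] [699.2 -17.5 163.8] [652.9 -36.5 136.5]
scene band ell ((238.2775421142578, 303.27996826171875), (48.121910095214844, 55.613609313964844), 76.86441040039062)
 band depth z [ 99.6 109.3 113.1] x [498.7 574.5] y [-249.2 -157.7]
scene cup rim pts 208 [491.  194.8  70.1] [562.5 269.7  81.6]
scene hook 1 [570.8 238.4  56.9]
top bar [  0.2  -1.  674.7  34.3] 1062 ends [641.1 199.2] [ 710.4 -140.6] z [148.5 152.5 155.9]
top funnel 356 [626.2 -68.6 116.5] [694.9 -12.7 163.9] [647.8 -34.3 135.8]
top band ell ((413.3386535644531, 238.85121154785156), (48.442195892333984, 49.498207092285156), 112.1290512084961)
 band depth z [103.2 110.1 114.3] x [474.3 565.8] y [-246.3 -147. ]
top cup rim pts 185 [492.2 200.2  70.1] [563.1 272.2  82.4]
top hook 41 [577.2 250.1  55. ]
```

View pics/crop1.png

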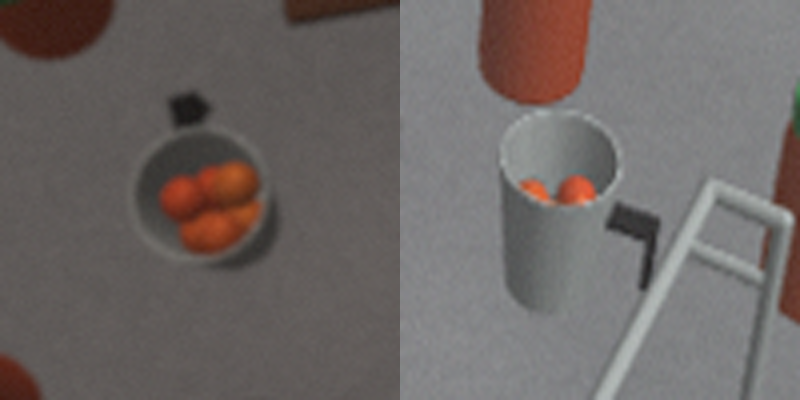

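```bash
cat > g.py <<'E'
from h import *
import sys
# usage: g.py x y z [azimuth of tool y (deg, mod 180)]  grasp-point target
s=read_state();M=R.from_quat(s['ee_rot']).as_matrix();p=np.array(s['position'])
g=p+M[:,2]*154.7
az=np.degrees(np.arctan2(M[1,1],M[0,1]))
print('t',s['clock'],'grasp',g,'ytool az %.1f'%az,'tz',M[:,2],'j',np.round(s['joints'],2),'w %.1f f %.1f'%(s['gripper_width'],s['grasp_force']),s['contact_force'])
a=sys.argv[1:]
while a:
    x=np.array(list(map(float,a[:3])));dz=float(a[3]);d=(dz-az+90)%180-90
    # roll +d about tool z(down) turns az by -d
    print(' slide mm',M.T@(x-g),'roll %.1f'%(-d),'alt',round(-(d-np.sign(d)*180),1));a=a[4:]
E
python3 g.py 521 -197 200 0
```

```text
t 2.4 grasp [ 187.  -596.3  250. ] ytool az 107.4 tz [-0.  0. -1.] j [-1.   0.4  0.   0.  -1.2 -0.3] w 85.7 f 0.0 [ 0.5  0.4 -0.4]
 slide mm [-438.2  281.1   50. ] roll -72.6 alt 107.4
```

```bash
python3 g.py 512 -153 200 101.7 512 -153 107 101.7
```

```text
t 2.4 grasp [ 187.  -596.3  250. ] ytool az 107.4 tz [-0.  0. -1.] j [-1.   0.4  0.   0.  -1.2 -0.3] w 85.7 f 0.0 [ 0.5  0.4 -0.4]
 slide mm [-442.8  325.8   50. ] roll 5.7 alt -174.3
 slide mm [-442.8  325.8  143. ] roll 5.7 alt -174.3
```

Call:
carry_out:
  slide:
    - [-0.06,0.044,0]
    - [-0.11,0.08,0]
    - [-0.165,0.12,0]
    - [-0.22,0.16,0.02]
    - [-0.275,0.2,0.03]
    - [-0.33,0.24,0.05]
    - [-0.385,0.285,0.05]
    - [-0.443,0.326,0.05]
  roll: [0,1,2,3,4,5,5.7,5.7]
  claw: [0.085,0.085,0.085,0.085,0.085,0.085,0.085,0.085]

```text
clock: 3.4
position: [480.6, -195.2, 356.6]
ee_rot: [-0.102, 0.995, -0.0, -0.0]
contact_force: [0.8, -1.7, 0.1]
gripper_width: 85.0
grasp_force: 0.0
```

```bash
cat > c.py <<'E'
from h import *
s=read_state();p=get_image('wrist');save(p,'w1.png')
for t in ['jar','jar_rim']:
    for r in place_of(p,t): print(t,r['at'],r['conf'],atz(p,r['at'],120 if t=='jar_rim' else 0,s))
E
python3 c.py; python3 g.py 512 -153 107 101.7
```

```text
jar [260.4, 28.6] 0.83 [ 363.6 -256.1    0. ]
jar [294.5, 258.7] 0.79 [ 524.2 -201.     0. ]
jar_rim [289.5, 336.5] 0.96 [ 524.4 -198.6  120. ]
t 3.55 grasp [ 481.4 -194.7  201.8] ytool az 102.0 tz [ 0. -0. -1.] j [-0.1  0.2 -0.3  0.  -1.  -1.3] w 85.5 f 0.0 [-0.2 -0.6  0.6]
 slide mm [-38.6  34.5  94.8] roll 0.3 alt -179.7
```

Call:
carry_out:
  slide:
    - [-0.038,0.034,0.02]
    - [-0.038,0.034,0.055]
    - [-0.038,0.034,0.095]
    - [-0.038,0.034,0.095]
    - [-0.038,0.034,0.095]
  roll: [0,0,0,0,0]
  claw: [0.085,0.085,0.085,0.085,0.085]

```text
clock: 4.18
position: [510.6, -156.7, 263.1]
ee_rot: [-0.102, 0.995, -0.0, 0.001]
contact_force: [0.1, 0.1, 0.3]
gripper_width: 85.1
grasp_force: 0.0
```

```bash
python3 g.py 513 -154 107 101.7
```

```text
t 4.175 grasp [ 510.9 -156.8  108.4] ytool az 101.7 tz [ 0. -0. -1.] j [ 0.   0.4 -0.4  0.  -0.8 -1.4] w 85.1 f 0.0 [0.1 0.1 0.3]
 slide mm [-2.6  2.4  1.4] roll -0.0 alt 180.0
```

Call:
carry_out:
  slide:
    - [-0.002,0.002,0]
    - [-0.002,0.002,0]
    - [-0.002,0.002,0]
    - [-0.002,0.002,0]
    - [-0.002,0.002,0]
    - [-0.002,0.002,0]
    - [-0.002,0.002,0]
    - [-0.002,0.002,-0.01]
  roll: [0,0,0,0,0,0,0,0]
  claw: [0,0,0,0,0,0,0,0]

```text
clock: 5.18
position: [510.7, -153.5, 270.3]
ee_rot: [-0.101, 0.995, 0.001, -0.002]
contact_force: [0.1, -0.4, -3.7]
gripper_width: 2.9
grasp_force: 59.8
```

```bash
python3 g.py 566.5 128 150 101.7  566.5 128 109 101.7
```

```text
t 5.175 grasp [ 510.1 -153.3  115.6] ytool az 101.6 tz [-0.  0. -1.] j [ 0.   0.4 -0.4 -0.  -0.8 -1.4] w 2.9 f 59.8 [ 0.1 -0.4 -3.7]
 slide mm [-111.9  264.2  -34.3] roll -0.1 alt 179.9
 slide mm [-112.1  264.1    6.7] roll -0.1 alt 179.9
```

Call:
carry_out:
  slide:
    - [-0.02,0,-0.035]
    - [-0.06,0.03,-0.035]
    - [-0.09,0.07,-0.035]
    - [-0.112,0.12,-0.035]
    - [-0.112,0.17,-0.035]
    - [-0.112,0.22,-0.035]
    - [-0.112,0.264,-0.035]
    - [-0.112,0.264,-0.02]
  roll: [0,0,0,0,0,0,0,0]
  claw: [0,0,0,0,0,0,0,0]

```text
clock: 6.18
position: [567.3, 130.5, 292.2]
ee_rot: [-0.104, 0.995, 0.001, 0.001]
contact_force: [-0.3, -0.8, -2.6]
gripper_width: 3.0
grasp_force: 62.0
```

```bash
python3 g.py 566.5 128 109 101.7
```

```text
t 6.175 grasp [567.7 130.8 137.5] ytool az 101.9 tz [ 0.  0. -1.] j [ 0.5  0.4 -0.2 -0.  -0.9 -1.9] w 3.0 f 62.0 [-0.3 -0.8 -2.6]
 slide mm [ 1.8 -2.6 28.5] roll 0.2 alt -179.8
```

Call:
carry_out:
  slide:
    - [0.002,-0.002,0.015]
    - [0.002,-0.002,0.025]
    - [0.002,-0.002,0.0285]
    - [0.002,-0.002,0.0285]
    - [0.002,-0.002,0.0285]
    - [0.002,-0.002,0.0285]
    - [0.002,-0.002,0.0285]
    - [0.002,-0.002,0.0285]
  roll: [0,0,0,0,0,0,0,0]
  claw: [0,0,0,0,0.02,0.04,0.04,0.04]

```text
clock: 7.18
position: [566.3, 125.2, 263.4]
ee_rot: [-0.102, 0.995, 0.0, 0.0]
contact_force: [-0.3, -0.4, -0.6]
gripper_width: 40.2
grasp_force: 0.0
```

Call:
carry_out:
  slide:
    - [0,0,0]
    - [0,0,-0.04]
    - [0,0,-0.09]
    - [0,0,-0.13]
  roll: [0,0,0,0]
  claw: [0.05,0.05,0.06,0.085]

```text
clock: 7.68
position: [566.2, 125.2, 395.2]
ee_rot: [-0.102, 0.995, 0.0, 0.001]
contact_force: [0.8, -0.3, -0.3]
gripper_width: 76.0
grasp_force: 0.0
```

```bash
cat > d.py <<'E'
from h import *
P={n:get_image(n) for n in ['scene','top']};save(P['scene'],'s2.png')
for t in ['jar_rim','jar','cup_rim']:
    A=[r['at'] for r in place_of(P['scene'],t)];B=[r['at'] for r in place_of(P['top'],t)]
    for u in A:
        for v in B:
            x,e=tri([ray(P['scene'],u),ray(P['top'],v)])
            if max(e)<8: print(t,x,e[0])
E
python3 d.py; python3 g.py 527 235.5 200 108
```

```text
jar_rim [577.1  81.5 114.8] 3.4767743745946778
jar_rim [ 370.  -254.6  121.3] 4.405263843769973
jar [ 369.9 -254.8    4.1] 0.9671159881614932
jar [574.6  87.2  -8.8] 4.044813409521437
cup_rim [528.8 234.5  76.8] 1.7366701439323333
cup_rim [434.5 386.4 -72.2] 4.908895084874541
cup_rim [360.2 211.3  76.5] 0.47857786347826853
t 8.075 grasp [565.6 124.9 236.9] ytool az 101.7 tz [-0. -0. -1.] j [ 0.5  0.3 -0.1 -0.  -1.1 -1.9] w 84.8 f 0.0 [0.8 0.1 0.1]
 slide mm [ 15.2 116.1  36.9] roll -6.3 alt 173.7
```

Call:
carry_out:
  slide:
    - [0.015,0.04,0]
    - [0.015,0.08,0]
    - [0.015,0.112,0.02]
    - [0.015,0.112,0.037]
    - [0.015,0.112,0.037]
    - [0.015,0.112,0.037]
  roll: [-10,-20,-30,-40,-50,-51.7]
  claw: [0.085,0.085,0.085,0.085,0.085,0.085]

```text
clock: 8.82
position: [528.7, 232.0, 354.9]
ee_rot: [-0.525, 0.851, -0.0, -0.001]
contact_force: [0.9, -0.2, -0.8]
gripper_width: 84.9
grasp_force: 0.0
```

```bash
cat > e.py <<'E'
from h import *
s=read_state();p=get_image('wrist');save(p,'w2.png')
for t,z in [('cup_rim',78),('cup_hook',52),('cup',0)]:
    for r in place_of(p,t): print(t,np.array(r['at']),r['conf'],atz(p,r['at'],z,s))
E
python3 e.py; python3 g.py 527.5 235.3 52 153.4
```

```text
cup_rim [566.2  52.6] 0.92 [361.8 200.   78. ]
cup_rim [312.7 238.7] 0.8 [527.6 232.1  78. ]
cup_rim [325.5 245.2] 0.42 [522.6 239.3  78. ]
cup_hook [268.7 272.1] 0.98 [568.6 247.3  52. ]
cup_hook [474.2 101.3] 0.96 [405.4 205.4  52. ]
cup [314.9 209. ] 0.67 [526.2 233.1   0. ]
cup [502.7  68.6] 0.58 [363.  201.7   0. ]
t 9.025 grasp [528.8 231.7 201.4] ytool az 153.3 tz [-0. -0. -1.] j [ 0.7  0.3 -0.2 -0.  -1.  -1.2] w 85.0 f 0.0 [ 0.  -0.  -0.1]
 slide mm [ -2.6   2.8 149.4] roll -0.1 alt 179.9
```

View pics/w2.png

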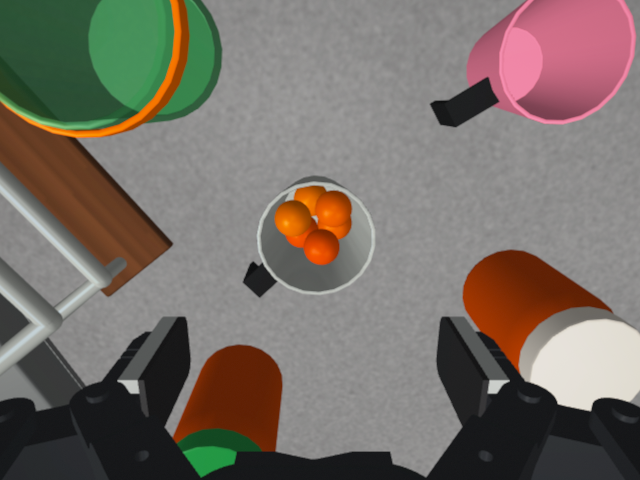

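Call:
carry_out:
  slide:
    - [-0.0015,0.0028,0.05]
    - [-0.0015,0.0028,0.1]
    - [-0.0015,0.0028,0.13]
    - [-0.0015,0.0028,0.149]
    - [-0.0015,0.0028,0.149]
    - [-0.0015,0.0028,0.149]
  roll: [0,0,0,0,0,0]
  claw: [0.085,0.085,0.085,0.085,0.085,0.085]

```text
clock: 9.78
position: [527.4, 234.7, 208.1]
ee_rot: [-0.525, 0.851, -0.0, 0.001]
contact_force: [0.2, 0.8, 0.2]
gripper_width: 85.1
grasp_force: 0.0
```

Call:
carry_out:
  slide:
    - [0,0,0]
    - [0,0,0]
    - [0,0,0]
    - [0,0,0]
    - [0,0,0]
  roll: [0,0,0,0,0]
  claw: [0.06,0.06,0.06,0.06,0.06]

```text
clock: 10.4
position: [527.4, 234.7, 209.4]
ee_rot: [-0.526, 0.851, 0.0, 0.002]
contact_force: [-1.7, -0.8, 4.8]
gripper_width: 69.8
grasp_force: 66.3
```

```bash
python3 g.py 600 150 240 101.7
```

```text
t 10.4 grasp [527.9 235.   54.7] ytool az 153.4 tz [ 0.  0. -1.] j [ 0.7  0.5 -0.3  0.  -0.7 -1.2] w 69.8 f 66.3 [-1.7 -0.8  4.8]
 slide mm [  43.2 -102.9 -185.3] roll 51.7 alt -128.3
```

Call:
carry_out:
  slide:
    - [0,0,-0.03]
    - [0,0,-0.08]
    - [0,0,-0.13]
    - [0,0,-0.18]
    - [0,0,-0.2]
    - [0,0,-0.2]
    - [0,0,-0.2]
    - [0,0,-0.2]
  roll: [0,-6,-14,-22,-32,-42,-52,-60]
  claw: [0.06,0.06,0.06,0.06,0.06,0.06,0.06,0.06]

```text
clock: 11.4
position: [526.4, 234.1, 407.7]
ee_rot: [0.882, -0.472, -0.0, -0.0]
contact_force: [-0.8, -0.5, -1.8]
gripper_width: 70.0
grasp_force: 68.7
```

Call:
carry_out:
  slide:
    - [0,0,0]
    - [0,0,0]
    - [0,0,0]
    - [0,0,0]
    - [0,0,0]
    - [0,0,0]
    - [0,0,0]
    - [0,0,0]
  roll: [-9,-18,-27,-36,-45,-54,-62,-68.3]
  claw: [0.06,0.06,0.06,0.06,0.06,0.06,0.06,0.06]

```text
clock: 12.4
position: [526.5, 234.1, 407.6]
ee_rot: [0.995, 0.104, 0.0, -0.0]
contact_force: [0.8, -0.2, -1.6]
gripper_width: 69.6
grasp_force: 68.7
```

```bash
python3 g.py 720.6 113 246 101.7 706 110 195 101.7; python3 d.py
```

```text
t 12.4 grasp [526.5 234.2 252.9] ytool az -78.1 tz [ 0.  0. -1.] j [ 0.7  0.3 -0.1 -0.  -1.2  1.1] w 69.6 f 68.7 [ 0.8 -0.2 -1.6]
 slide mm [164.9 158.7   6.8] roll 0.2 alt -179.8
 slide mm [150.  158.6  57.8] roll 0.2 alt -179.8
jar_rim [575.9  80.9 119.4] 4.771522156421972
jar_rim [ 367.4 -256.1  127.3] 0.3951393860305634
jar [579.3  80.7   3.2] 0.8295687899230956
jar [ 367.4 -261.3   -0.8] 2.6966161401729845
cup_rim [526.1 237.9 275.3] 1.8397374188084514
cup_rim [359.4 207.1  77.3] 3.6640051386440677
```

View pics/s2.png

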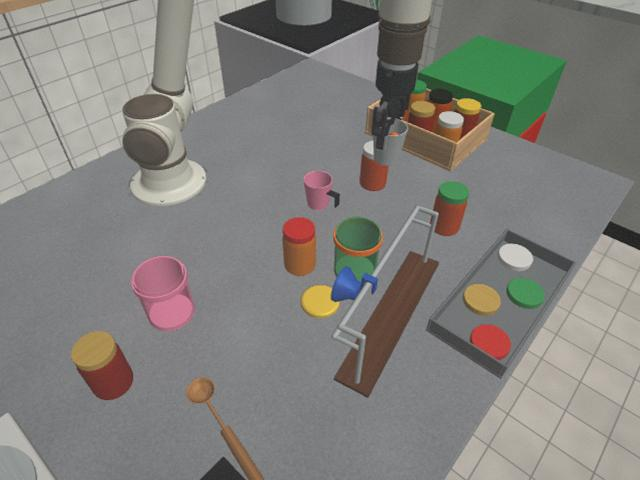

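Call:
carry_out:
  slide:
    - [0.02,0.02,0]
    - [0.05,0.05,0]
    - [0.085,0.085,0]
    - [0.12,0.12,0]
    - [0.145,0.145,0]
    - [0.165,0.16,0.006]
    - [0.165,0.16,0.03]
    - [0.165,0.16,0.058]
  roll: [0,0,0,0,0,0,0,0]
  claw: [0.06,0.06,0.06,0.06,0.06,0.06,0.06,0.06]

```text
clock: 13.8
position: [721.4, 110.8, 348.3]
ee_rot: [0.995, 0.101, 0.0, -0.0]
contact_force: [-0.2, 0.2, -2.3]
gripper_width: 69.4
grasp_force: 68.8
```

```bash
cat >> g.py <<'E'
r=g[:2]-[677,27.5];print(' rack x %.1f y %.1f  pivot z %.1f'%(r@[.979,.202],r@[-.202,.979],g[2]+13.8))
E
python3 g.py; cat > f.py <<'E'
from h import *
import sys
p=get_image('scene');c=p['img'][130:330,270:470];cv2.imwrite('pics/'+sys.argv[1],cv2.resize(c,(600,600),interpolation=2)[:,:,::-1])
E
python3 f.py t1.png
```

```text
t 13.8 grasp [721.5 110.8 193.6] ytool az -78.4 tz [ 0.  0. -1.] j [ 0.4  0.6  0.2 -0.  -1.2  1.4] w 69.4 f 68.8 [-0.2  0.2 -2.3]
 rack x 60.4 y 72.6  pivot z 207.4
```

View pics/t1.png

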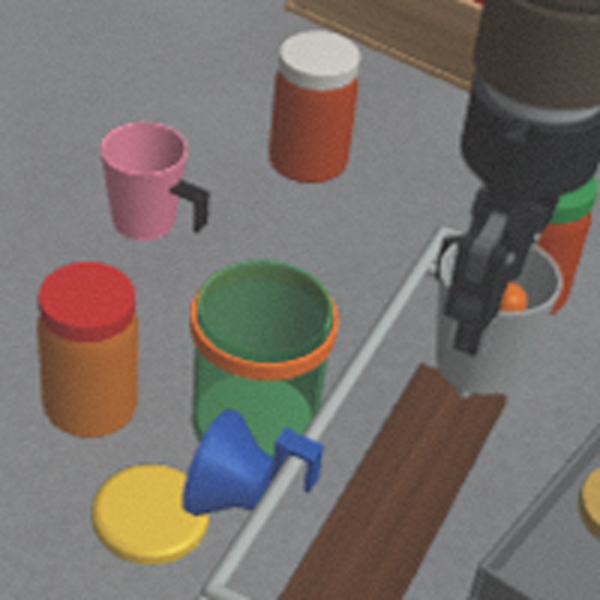

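Call:
carry_out:
  slide:
    - [-0.015,0,-0.002]
    - [-0.027,0,-0.002]
    - [-0.036,0,-0.006]
    - [-0.044,0,-0.008]
    - [-0.05,0,-0.009]
    - [-0.055,0,-0.01]
  roll: [0,0,0,0,0,0]
  claw: [0.06,0.06,0.06,0.06,0.06,0.06]

```text
clock: 14.6
position: [667.3, 100.3, 360.3]
ee_rot: [0.995, 0.102, 0.002, -0.0]
contact_force: [3.8, 2.7, -0.0]
gripper_width: 69.6
grasp_force: 68.3
```

```bash
python3 g.py; python3 f.py t2.png
```

```text
t 14.6 grasp [667.8 100.5 205.6] ytool az -78.3 tz [ 0.  0. -1.] j [ 0.4  0.5  0.1  0.  -1.1  1.4] w 69.6 f 68.3 [ 3.8  2.7 -0. ]
 rack x 5.8 y 73.3  pivot z 219.4
```

View pics/t2.png

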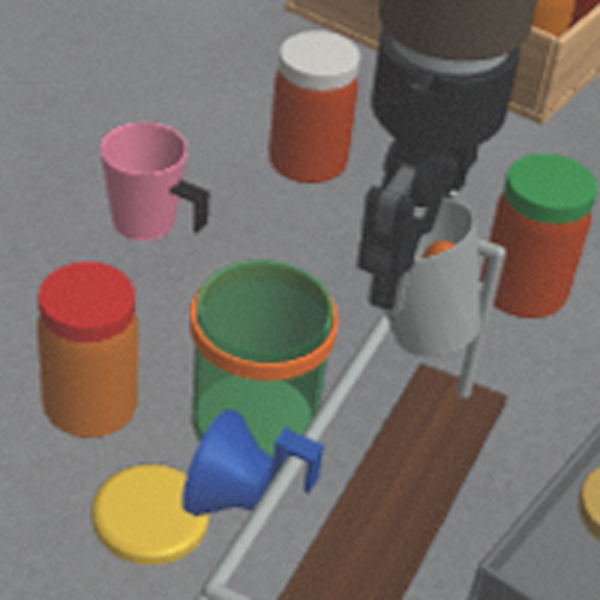

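Call:
carry_out:
  slide:
    - [-0.0125,0,0.002]
    - [-0.024,0,0.004]
    - [-0.035,0,0.0085]
    - [-0.0455,0,0.0145]
    - [-0.0545,0,0.022]
    - [-0.062,0,0.031]
    - [-0.0675,0,0.0415]
    - [-0.0695,0,0.047]
  roll: [0,0,0,0,0,0,0,0]
  claw: [0.06,0.06,0.06,0.06,0.06,0.06,0.06,0.06]

```text
clock: 15.65
position: [598.1, 85.4, 313.0]
ee_rot: [0.995, 0.102, -0.001, 0.001]
contact_force: [-1.0, 0.4, 4.8]
gripper_width: 69.8
grasp_force: 69.9
```

Call:
carry_out:
  slide:
    - [0,0,0]
    - [0,0,0]
    - [0,0,0]
    - [0,0,0]
  roll: [0,0,0,0]
  claw: [0.06,0.06,0.06,0.06]

```text
clock: 16.15
position: [598.2, 85.4, 312.2]
ee_rot: [0.995, 0.102, -0.002, 0.001]
contact_force: [-3.7, -1.0, 6.3]
gripper_width: 69.7
grasp_force: 70.0
```

```bash
python3 g.py; python3 f.py t3.png
```

```text
t 16.15 grasp [597.6  85.1 157.5] ytool az -78.3 tz [-0. -0. -1.] j [ 0.4  0.4 -0.2  0.  -1.   1.4] w 69.7 f 70.0 [-3.7 -1.   6.3]
 rack x -66.1 y 72.4  pivot z 171.3
```

View pics/t3.png

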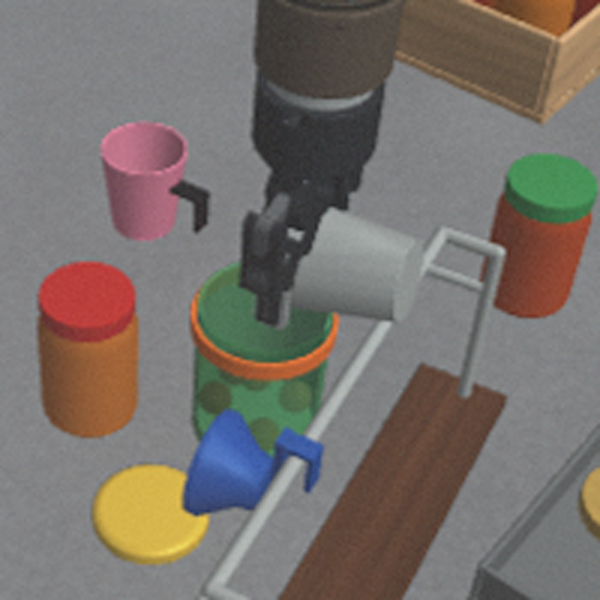

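The tumble worked: the cup is tipped about 100° and plums are visible in the jar at crop (250,400). Next I'll turn the cup back upright by catching the tip of its hook leg on the bar and reversing the path.

Call:
carry_out:
  slide:
    - [-0.006,0,0]
    - [-0.008,0,-0.011]
    - [0.002,0,-0.011]
    - [0.009,0,-0.012]
    - [0.0155,0,-0.021]
    - [0.0235,0,-0.029]
    - [0.033,0,-0.0355]
    - [0.0435,0,-0.0405]
  roll: [0,0,0,0,0,0,0,0]
  claw: [0.06,0.06,0.06,0.06,0.06,0.06,0.06,0.06]

```text
clock: 17.2
position: [640.3, 94.5, 349.9]
ee_rot: [0.995, 0.102, -0.006, 0.001]
contact_force: [-5.9, -1.4, -1.8]
gripper_width: 69.3
grasp_force: 72.3
```

```bash
python3 g.py; cat > k.py <<'E'
from h import *
P={n:get_image(n) for n in ['scene','top']};X={}
for t in ['cup_rim','cup_hook','cup']:
    A=[r['at'] for r in place_of(P['scene'],t)];B=[r['at'] for r in place_of(P['top'],t)]
    for u in A:
        for v in B:
            x,e=tri([ray(P['scene'],u),ray(P['top'],v)])
            if e[0]<8 and x[2]>90 and x[2]<320:
                r=x[:2]-[677,27.5];print(t,'rack',np.array([r@[.979,.202],r@[-.202,.979],x[2]]),e[0])
p=P['scene'];c=p['img'][130:330,270:470];cv2.imwrite('pics/k.png',cv2.resize(c,(600,600),interpolation=2)[:,:,::-1])
E
python3 k.py
```

```text
t 17.2 grasp [638.5  94.1 195.2] ytool az -78.3 tz [-0. -0. -1.] j [ 0.4  0.5 -0.  -0.  -1.1  1.4] w 69.3 f 72.3 [-5.9 -1.4 -1.8]
 rack x -24.3 y 73.0  pivot z 209.0
cup_rim rack [-26.7  74.7 221.7] 0.7068224700154876
cup_hook rack [-140.6   62.9  200. ] 6.743995634822473
cup_hook rack [-29.3 102.9 186.9] 0.5612049634177952
```

View pics/k.png

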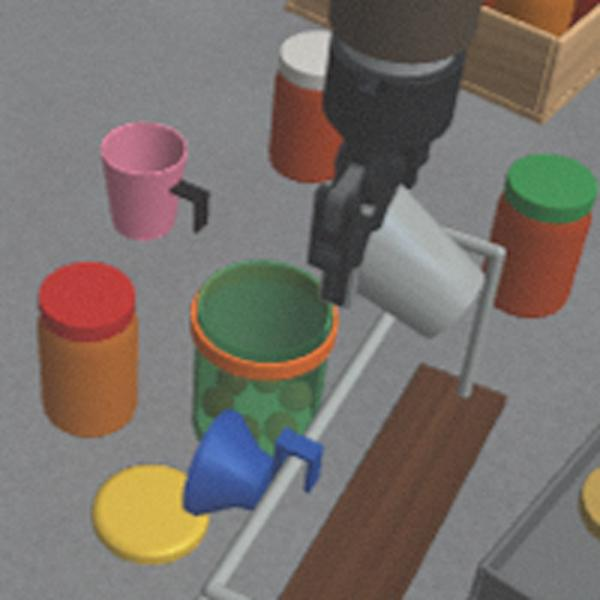

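Call:
carry_out:
  slide:
    - [0.011,0,-0.0035]
    - [0.0225,0,-0.0045]
    - [0.034,0,-0.003]
    - [0.045,0,0]
    - [0.0555,0,0.005]
    - [0.065,0,0.012]
    - [0.067,0,0.014]
    - [0.067,0,0.014]
  roll: [0,0,0,0,0,0,0,0]
  claw: [0.06,0.06,0.06,0.06,0.06,0.06,0.06,0.06]

```text
clock: 18.6
position: [707.6, 108.9, 340.0]
ee_rot: [0.995, 0.102, 0.001, -0.0]
contact_force: [-4.5, 1.6, 5.5]
gripper_width: 69.2
grasp_force: 66.3
```

```bash
python3 g.py; python3 k.py; cat > pl.py <<'E'
from h import *
for n in ['scene','top']:
    p=get_image(n);S=set()
    for i in range(6):
        for r in place_of(p,'plum%d_center'%i):
            if r['conf']>.3: S.add(tuple(np.round(r['at'],0)))
    print(n,sorted(S))
E
python3 pl.py
```

```text
t 18.6 grasp [707.8 109.  185.3] ytool az -78.3 tz [ 0.  0. -1.] j [ 0.4  0.6  0.2 -0.  -1.2  1.4] w 69.2 f 66.3 [-4.5  1.6  5.5]
 rack x 46.7 y 73.6  pivot z 199.1
cup_rim rack [ 44.3  71.4 210.6] 0.966788848638911
cup_hook rack [  9.5 103.3 192. ] 1.44502788056468
cup rack [ 51.2  86.7 124.6] 1.6988737398332951
scene [(np.float64(356.0), np.float64(274.0)), (np.float64(444.0), np.float64(228.0))]
top [(np.float64(261.0), np.float64(226.0)), (np.float64(264.0), np.float64(213.0)), (np.float64(273.0), np.float64(210.0)), (np.float64(279.0), np.float64(207.0)), (np.float64(289.0), np.float64(215.0)), (np.float64(301.0), np.float64(155.0))]
```

Call:
carry_out:
  slide:
    - [0,0,-0.03]
    - [0,0,-0.06]
    - [-0.01,-0.01,-0.08]
    - [-0.03,-0.02,-0.08]
    - [-0.05,-0.04,-0.08]
    - [-0.07,-0.06,-0.08]
    - [-0.085,-0.075,-0.08]
    - [-0.092,-0.075,-0.08]
  roll: [0,0,10,20,30,40,50,60]
  claw: [0.06,0.06,0.06,0.06,0.06,0.06,0.06,0.06]

```text
clock: 20.7
position: [601.7, 164.0, 418.5]
ee_rot: [0.912, -0.411, 0.001, -0.001]
contact_force: [0.4, -0.1, -0.6]
gripper_width: 69.2
grasp_force: 68.1
```

Call:
carry_out:
  slide:
    - [0,0,0]
    - [0,0,0]
    - [0,0,0]
    - [0,0,0]
    - [0,0,0]
    - [0,0,0]
    - [0,0,0]
    - [0,0,0]
  roll: [10,20,30,40,50,60,70,75]
  claw: [0.06,0.06,0.06,0.06,0.06,0.06,0.06,0.06]

```text
clock: 21.7
position: [602.7, 163.1, 418.2]
ee_rot: [-0.473, 0.881, -0.0, 0.001]
contact_force: [0.3, -0.8, -1.7]
gripper_width: 69.2
grasp_force: 68.1
```

```bash
python3 g.py; python3 k.py; python3 k.py; python3 pl.py
```

```text
t 21.7 grasp [603.1 163.2 263.5] ytool az 146.5 tz [ 0.  0. -1.] j [ 0.5  0.4  0.   0.  -1.2 -1.1] w 69.2 f 68.1 [ 0.3 -0.8 -1.7]
 rack x -45.0 y 147.8  pivot z 277.3
cup_rim rack [-50.  143.2 300.2] 0.09495078467598468
cup rack [-47.  138.9 217.1] 0.3286450022828672
cup rack [-51.1  12.1 306.1] 4.784359252716907
cup_rim rack [-49.  149.1 291.7] 0.9891242067840088
cup rack [-42.4 139.  212.9] 0.989937775163571
scene []
top [(np.float64(149.0), np.float64(294.0)), (np.float64(230.0), np.float64(181.0)), (np.float64(262.0), np.float64(224.0)), (np.float64(264.0), np.float64(215.0)), (np.float64(280.0), np.float64(212.0)), (np.float64(299.0), np.float64(157.0)), (np.float64(307.0), np.float64(269.0))]
```

```bash
cat > q.py <<'E'
from h import *
import sys
zlo,zhi,cx,cy=map(float,sys.argv[1:5])
for n in ['scene','top']:
    p=get_image(n);K=p['mtx'];z=p['z_map'];vv,uu=np.mgrid[:480,:640]
    C=np.stack([(uu-K[0,2])/K[0,0]*z,-(vv-K[1,2])/K[1,1]*z,-z,np.ones_like(z)],-1)@T(p).T
    x=C[...,0]-677;y=C[...,1]-27.5;Q=np.stack([.979*x+.202*y,-.202*x+.979*y,C[...,2]],-1);v=p['img'].max(-1)
    b=(z>0)&(Q[...,2]>zlo)&(Q[...,2]<zhi)&(abs(Q[...,1]-cy)<45)
    m=b&(v<70)&(Q[...,0]>cx+30)&(Q[...,0]<cx+75);q=Q[m];print(n,'hook',len(q),*(np.percentile(q,[3,50,97],axis=0) if len(q) else []))
    m=b&(v>75)&(np.hypot(Q[...,0]-cx,Q[...,1]-cy)<48);q=Q[m];print(n,'cup',len(q),*(np.percentile(q,[1,50,99],axis=0) if len(q) else []))
    if len(q)>30:
        for a in range(int(zlo),int(zhi),12):
            k=q[(q[:,2]>=a)&(q[:,2]<a+12)]
            if len(k)>5: print('   z',a,len(k),'x',np.percentile(k[:,0],[2,98]),'y',np.percentile(k[:,1],[2,98]))
E
python3 q.py 195 310 -45 148
```

```text
scene hook 196 [-14.4 105.4 242.1] [ -2.3 133.8 267.5] [ 15.8 158.  309.3]
scene cup 1200 [-78.8 111.4 216. ] [-47.8 118.2 262.3] [-13.1 182.  294.3]
   z 207 47 x [-66.6 -17.3] y [112.5 138.5]
   z 219 135 x [-68.2 -16.9] y [113.  140.1]
   z 231 158 x [-70.7 -15.6] y [112.8 140.7]
   z 243 136 x [-70.2 -15. ] y [112.6 173.9]
   z 255 214 x [-71.8 -10.2] y [112.  177.6]
   z 267 233 x [-76.3 -20.1] y [112.3 178.9]
   z 279 227 x [-80.8 -22.7] y [111.9 184.2]
   z 291 47 x [-75.7 -22.9] y [107.8 176.1]
top hook 83 [-14.8 105.9 296.8] [ -9.8 113.2 305.6] [ -0.4 120.3 309.6]
top cup 405 [-79.4 116.2 208.6] [-39.5 146.6 214.6] [-19.5 171.  293.7]
   z 207 257 x [-48.9 -19.7] y [131.1 167.1]
   z 219 12 x [-53.9 -28.4] y [118.7 170.9]
   z 255 6 x [-74.  -24.3] y [113.7 169.5]
   z 267 10 x [-77.4 -26.4] y [116.2 163.7]
   z 279 83 x [-79.8 -31. ] y [116.6 165.6]
   z 291 27 x [-71. -32.] y [116.7 129.5]
```

Call:
carry_out:
  slide:
    - [0.0035,0.0035,0.02]
    - [0.0035,0.0035,0.045]
    - [0.0035,0.0035,0.07]
    - [0.0035,0.0035,0.085]
    - [0.0035,0.0035,0.095]
    - [0.0035,0.0035,0.1]
    - [0.0035,0.0035,0.104]
    - [0.0035,0.0035,0.104]
  roll: [0,0,0,0,0,0,0,0]
  claw: [0.06,0.06,0.06,0.06,0.06,0.06,0.06,0.06]

```text
clock: 24.3
position: [597.2, 162.2, 314.9]
ee_rot: [-0.475, 0.88, -0.0, 0.0]
contact_force: [-0.4, -0.6, -1.2]
gripper_width: 69.3
grasp_force: 68.1
```

```bash
python3 g.py; python3 q.py 98 205 -48 148; python3 k.py
```

```text
t 24.3 grasp [597.2 162.2 160.2] ytool az 146.7 tz [ 0.  0. -1.] j [ 0.5  0.5 -0.1  0.  -1.  -1.1] w 69.3 f 68.1 [-0.4 -0.6 -1.2]
 rack x -50.9 y 148.0  pivot z 174.0
scene hook 120 [-17.  105.9 136.7] [ -0.9 145.3 163.2] [ 11.3 159.  203.4]
scene cup 1076 [-84.7 107.4 101.2] [-56.  118.2 154.9] [ -4.1 181.  191.4]
   z 98 41 x [-83.3 -51.5] y [105.9 123.4]
   z 110 139 x [-84.2 -21.9] y [105.8 143.4]
   z 122 117 x [-72.2 -20.7] y [113.  139.2]
   z 134 117 x [-75.4 -21.4] y [113.2 173.7]
   z 146 176 x [-77.4  -2.2] y [111.9 177.1]
   z 158 182 x [-80.5 -26. ] y [112.1 176.7]
   z 170 195 x [-83.4 -27.3] y [112.3 183. ]
   z 182 99 x [-86.8 -29.8] y [113.  171.6]
   z 194 10 x [-90.4 -27.6] y [109.9 168.3]
top hook 48 [-17.6 104.2 149.3] [-12.4 112.1 201.4] [ -2.5 119.5 204.7]
top cup 425 [-87.3 106.3 104.8] [-49.6 141.5 111.3] [-24.4 169.6 189.7]
   z 98 168 x [-83.2 -26.8] y [120.4 165.5]
   z 110 149 x [-86.3 -22.7] y [106.3 168. ]
   z 122 8 x [-64.3 -29.4] y [114. 170.]
   z 170 14 x [-83.5 -37.7] y [118.3 164.9]
   z 182 75 x [-84.5 -39.4] y [116.8 164.2]
cup_rim rack [-50.6 155.6 181.5] 1.693871482851452
```

Call:
carry_out:
  slide:
    - [0,0,0.002]
    - [0,0,0.004]
    - [0,0,0.005]
    - [0,0,0.006]
    - [0,0,0.007]
    - [0,0,0.007]
  roll: [0,0,0,0,0,0]
  claw: [0.06,0.06,0.06,0.06,0.06,0.06]

```text
clock: 25.55
position: [596.9, 162.0, 310.2]
ee_rot: [-0.475, 0.88, -0.0, 0.001]
contact_force: [-6.2, -2.0, 9.5]
gripper_width: 69.5
grasp_force: 68.4
```

```bash
python3 - <<'E'
from h import *
a=get_image('scene')['img'][150:300,320:470];b=get_image('top')['img'][150:250,200:300]
cv2.imwrite('pics/fin.png',np.hstack([cv2.resize(a,(400,400),interpolation=2),cv2.resize(b,(400,400),interpolation=2)])[:,:,::-1])
E
```

```text
(no output)
```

View pics/fin.png

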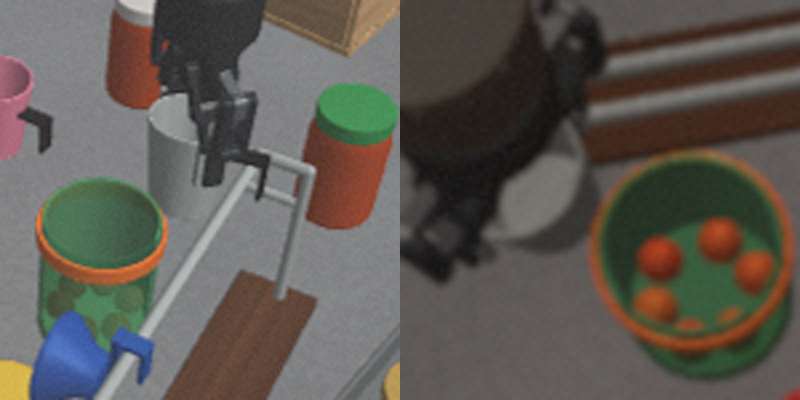

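Call:
carry_out:
  slide:
    - [0,0,-0.002]
    - [0,0,-0.002]
    - [0.001,0.001,-0.002]
    - [0.001,0.001,-0.002]
  roll: [0,0,0,0]
  claw: [0.06,0.072,0.0745,0.0745]

```text
clock: 26.15
position: [595.7, 161.9, 309.1]
ee_rot: [-0.475, 0.88, 0.0, -0.0]
contact_force: [0.9, 0.4, -1.3]
gripper_width: 74.3
grasp_force: 0.1
```

```bash
python3 g.py; python3 q.py 98 205 -50 148;python3 k.py
```

```text
t 26.15 grasp [595.6 161.8 154.4] ytool az 146.7 tz [-0. -0. -1.] j [ 0.5  0.5 -0.1 -0.  -1.  -1.1] w 74.3 f 0.1 [ 0.9  0.4 -1.3]
 rack x -52.6 y 148.0  pivot z 168.2
scene hook 166 [-19.  105.  131.8] [ -2.5 142.4 159.5] [ 12.3 156.9 202.7]
scene cup 1082 [-90.3 107.3  99.3] [-58.6 123.1 139.4] [-17.9 178.  183.8]
   z 98 113 x [-85.1 -21.3] y [106.1 132.5]
   z 110 163 x [-85.1 -17.9] y [105.7 171.1]
   z 122 185 x [-79.7 -18.3] y [115.5 175.7]
   z 134 177 x [-84.3 -19.5] y [112.9 177. ]
   z 146 216 x [-89.1  -9.5] y [109.8 176.7]
   z 158 174 x [-91.  -26.1] y [109.1 178.7]
   z 170 37 x [-89.4 -25.8] y [109.3 178.6]
   z 182 11 x [-91.8 -25.1] y [106.3 172.2]
   z 194 6 x [-41.6 -30.5] y [113.1 116.7]
top hook 60 [-19.8 104.7 139.4] [-14.9 111.5 196.6] [ -5.  119.1 201. ]
top cup 277 [-90.8 104.5  98.3] [-68.2 125.4 124.3] [-22.8 171.8 170.3]
   z 98 58 x [-84.  -22.2] y [104.8 170.4]
   z 110 76 x [-89.8 -48. ] y [105.5 170.3]
   z 122 18 x [-79.1 -48.8] y [117.6 171.1]
   z 134 21 x [-82.2 -41.6] y [117.4 171.7]
   z 146 23 x [-90.3 -35.8] y [116.  170.9]
   z 158 77 x [-91.  -36.3] y [112.7 169. ]
cup_rim rack [-59.3 143.4 176.6] 1.0660125926788526
cup_hook rack [-11.7 155.1 154.8] 0.9732605093026414
cup rack [-41.8 147.2  95.9] 1.9233329886828063
```

Call:
carry_out:
  slide:
    - [0.001,0.001,0]
    - [0.002,0.002,0]
    - [0.002,0.002,0]
    - [0.002,0.002,-0.01]
    - [0.002,0.002,-0.025]
    - [0.002,0.002,-0.05]
    - [0.002,0.002,-0.09]
    - [0.002,0.002,-0.14]
  roll: [0,0,0,0,0,0,0,0]
  claw: [0.076,0.078,0.08,0.08,0.08,0.08,0.08,0.08]

```text
clock: 27.65
position: [592.7, 161.1, 451.5]
ee_rot: [-0.475, 0.88, -0.0, -0.0]
contact_force: [1.2, 0.1, 0.4]
gripper_width: 80.1
grasp_force: 0.0
```

Call:
carry_out:
  slide:
    - [0.01,0,-0.05]
    - [0.01,0,-0.08]
    - [0.01,0,-0.08]
    - [0.01,0,-0.08]
    - [0.01,0,-0.08]
    - [0.01,0,-0.08]
    - [0.01,0,-0.08]
    - [0.01,0,-0.08]
  roll: [0,0,0,0,0,0,0,0]
  claw: [0.08,0.08,0.08,0.08,0.08,0.08,0.08,0.08]

```text
clock: 28.65
position: [587.6, 153.0, 529.4]
ee_rot: [-0.475, 0.88, -0.0, -0.0]
contact_force: [0.1, 0.3, -0.3]
gripper_width: 80.5
grasp_force: 0.0
```

```bash
python3 g.py;python3 k.py;python3 k.py; python3 q.py 85 195 -50 148|grep -v z; python3 d.py|grep jar; python3 pl.py
```

```text
t 28.65 grasp [587.5 153.  374.7] ytool az 146.7 tz [-0. -0. -1.] j [ 0.5  0.3  0.2  0.  -1.5 -1.1] w 80.5 f 0.0 [ 0.1  0.3 -0.3]
 rack x -62.3 y 140.9  pivot z 388.5
cup_rim rack [-63.4 148.8 177.8] 0.7952282341272472
cup_hook rack [ -6.4 147.1 160.7] 1.7473845670285613
cup rack [-42.6 145.7  98.2] 0.1722212043336742
cup_rim rack [-62.1 155.  167.6] 0.8097444716022703
cup_rim rack [-65.5 144.9 170.9] 7.805102002724319
cup_rim rack [-87.5 133.6 204.3] 5.313176832536028
cup_hook rack [ -9.6 151.5 160.3] 0.3246171991361913
cup_hook rack [-37.8 155.7  93.6] 1.497250224191732
cup rack [-40.1 151.6  95.3] 1.6759312859087159
scene hook 118 [-18.  141.2 131.8] [  2.1 148.1 155.7] [ 12.8 157.3 161.5]
scene cup 1444 [-89.9 106.8  87.8] [-52.3 130.7 142. ] [-17.9 184.5 175. ]
top hook 131 [-19.9 142.3 108.2] [ -7.1 152.1 156.1] [  5.6 162.6 161.2]
top cup 952 [-90.2 108.8  87.7] [-46.4 153.2 101.4] [ -6.5 186.4 174.6]
jar_rim [574.5  84.7 118.1] 0.22703054010451199
jar_rim [ 367.1 -255.2  120.6] 1.8645620396761184
jar [ 372.8 -259.4    1.2] 2.381457152590178
jar [578.4  81.7   2.2] 0.45294599702744165
jar [588.1  59.1  26.9] 4.389832470469477
scene [(np.float64(113.0), np.float64(382.0)), (np.float64(114.0), np.float64(379.0)), (np.float64(298.0), np.float64(263.0)), (np.float64(442.0), np.float64(223.0))]
top [(np.float64(261.0), np.float64(224.0)), (np.float64(263.0), np.float64(226.0)), (np.float64(264.0), np.float64(212.0)), (np.float64(280.0), np.float64(211.0)), (np.float64(288.0), np.float64(216.0)), (np.float64(326.0), np.float64(179.0))]
```

```bash
python3 -c "from bench import *;print(job_done())"
```

```text
the job is handed in; nothing more can be done
None
```

I handed the job in at about 29 s. The top view shows all six plums in the green jar, which I first moved beside the rack and which is still standing. The empty cup hangs by its hook over the upper bar near its left end, tilted about 0.28 rad by measurement, and the gripper is clear of it. The hand-in call gave no verdict.

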